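# One turn of the screw press to seat a terminal block

## Robot

A 7-joint arm with a two-finger parallel gripper is mounted at the origin on the work surface. World frame = base frame: x ahead of the robot, y to its left, z up, the work surface at z = 0. Lengths are in m, angles in rad, forces in N, time in s.
With the tool pointing down it reaches from about 0.4 to 0.75 m from the base axis. Payload 19.5 kg.
Tool frame: the origin (TCP) lies on the mounting face of the last link; the fingertips stand 173 mm ahead of it and the grasp point (between the pads) lies 155 mm ahead of it; z points along the fingers, y is the line along which they close (so a half turn about z gives the same grasp; the last joint's range is limited). The gripper opens to 85 mm and grips with 20 to 120 N. Pads are 22 mm wide; open, the fingers measure 114 mm over their backs; the gripper's body (76 mm by 85 mm) begins 54 mm behind the grasp point. The pads swing forward as they close: fully open they stand 13 mm farther back than shut.
Start: joints at [-1.29, 0.707, -0.028, 1.485, 0.022, 0.951, -0.075], TCP at [0.182, 0.545, 0.405] pointing down, gripper open.
Joint ranges: [-2.71, 2.71], [-0.32, 2.16], [-1.57, 1.52], [0, 2.45], [-1.46, 4.6], [0, 2.02], [-2.83, 2.83]. Speed limits (rad/s): [1.89, 1.89, 2.57, 2.57, 3.01, 3.01, 3.01].

## Interface

Orientations are given as a unit quaternion [w, x, y, z].
In Python, from station import arm, imaging gives the robot as it stands.
- The arm moves only by the shell command python3 -m jog 'ROWS' [FORCE]. ROWS is JSON, a list of rows, each a list of 3 entries, a list of its own where there are three numbers: the shift along the tool's x, y, z in m, then the turn, a rotation vector about the tool's x, y, z in rad, then the opening, from 0 (shut) to 1 (fully open). In form: [[[tx, ty, tz], [ax, ay, az], hand], ...]. A call has exactly 5 rows; each row shifts and turns the commanded pose from where the row before left it, along the tool's axes as they then stand; what a row does not reach is not made up. A row lasts 1/10 s, in which the tool goes at most 50 mm and 8.59 degrees, less where a joint would pass 70% of its speed; a pose out of reach is approached as far as the arm can. A call is refused whole if a number of a shift passes 0.05 or a number of a turn 0.15, either way. A call with a gripper value outside its range is refused whole. The fingers move at their own pace and stop on an object; FORCE is the grip in N (left out, the last holds). Time passes only in rows, so rows that do not move let the fingers close, or fill a call up. It gives the time, the measured TCP pose, the force, the opening and the grip force at its end, in the units of the state.
- arm.observe(): the state, without advancing time (a new reading comes with each control period).
- imaging.capture(name): name is "scene" or "top"; returns (picture, depth): 480x640x3 uint8, red, green, blue; 480x640 float32, m along the optical axis (not along the pixel's ray), 0 where there is no reading.
- imaging.camera_params(name): a dict with "fx", "fy", "cx", "cy" (pixels), "extrinsics" (4x4, takes a point from camera to world coordinates). Camera axes: x right, y down, z forward; pixel columns grow to the right and rows downward; lengths in m; the calibration is good to about 2 mm. A picture is of the moment at which its call begins. camera_params takes no time and is no camera call.
- arm.hand_in(): hands the job in; it is judged then, once.
The state is a dict: "time_s": time; "qpos": joint angles; "qd": joint speeds; "joint_torque": joint torques, N m; "ee_pos": TCP position; "tcp_rot": TCP orientation; "contact_force": force on the tool from outside, world axes, zero at the start; "ft_torque": the same for the moment, N m; "width": finger opening in m; "grasp_force": force on a finger pad.
Only numpy, scipy, OpenCV 4.12 (cv2) and the standard library are available. Lean on these libraries where they do the work, as an engineer would, in place of code of your own. Each camera call takes 0.05 s, during which the arm holds its last target. There are 200 camera calls.

## Task

The terminal block under the small screw press stands on the circuit board with its pins only started in their holes: press it home by pushing the press's hand wheel round by its upright handle, clockwise as seen from above, through exactly one full turn, so that the handle stops back where it started. Only push gently against the handle, never grip it, and neither turn the wheel backwards nor run past the one turn. Leave everything else on the bench where it lies and finish with the hand clear of the press.

Things in the scene. Friction and masses are not known exactly. Their poses are not given: they have to be found in the camera images.
- wheel (a joint): the press's horizontal hand wheel on a vertical axis: angle turned in rad, 0 at the start, growing clockwise seen from above (from +y towards +x), 6.283 after one full turn. No stop or click marks the turn and it goes either way. It turns stiffly (2 N at the handle when slow, 3 to 4 N at a brisk pace), stays where it is left and does not coast. One turn lowers the ram 8 mm.
- wheel_centre (a point): point on the hand wheel's axis, level with the middle of the handle, 264 mm above the bench; it stays at this height. Steel rim 162 mm across outside, its top 33 mm below this point; three flat spokes, top 40 mm below; hub 40 mm across, top (with a screw end) 27 mm below. Nothing but the handle stands higher.
- handle: the wheel's handle: an upright black round grip, 20 mm thick, 58 mm long, standing on the rim 70 mm from the axis, over the end of a spoke. Origin in the middle of its length at wheel_centre's height, so its foot is 29 mm below and its top 29 mm above. It spins freely on its pin: its own x and y mean nothing. It may start at any place round the wheel.
- terminal (a joint): how far the green terminal block (50 x 12 x 15 mm) under the ram has been pressed into the board, in m: 0 at the start, 0.004 when home; the ram's foot first comes down 4 mm through air, then presses it 4 mm.
- press: the two-pillar screw press that carries the wheel: grey bed 180 mm (its own x) by 225 mm (its y), two steel pillars 170 mm apart along y, grey crosshead 64 x 215 mm with its top 180 mm above the bench. Heavy, fast to the bench; origin on the bench under the wheel's axis. Place and yaw (up to 0.5 rad) differ in each run.
- block_a: spare green ten-way screw terminal block lying loose on the bench, 12 x 50 x 15 mm (its length along its own y), origin under its centre. Leave alone.
- block_b: a second spare terminal block like block_a, loose on the bench, origin under its centre. Leave alone.
- spare_board: loose blue circuit board with black chips, 80 x 100 mm, 10 mm high, lying on the bench; origin under its centre. Leave alone.
- solder_spool: standing spool of solder, 58 mm across and 42 mm high, loose; origin under its centre. Leave alone.
- flux_bottle: white bottle with a black cap, 40 mm across and 95 mm high, loose; origin under its centre. Leave alone.
- screwdriver: black-handled screwdriver 170 mm long lying on the bench along its own x, handle 26 mm thick; origin on the bench under its middle. Leave alone.

How it is judged:
On the way, in this order (a step that is already met when the one before it is completed fails the run):
1. in the first part of the turn the robot pushes the handle clockwise (value of joint wheel between 0.4 and 2.4 rad and contact force between any of the fingers, the arm and handle above 0.2 N).
2. about half-way round the robot pushes the handle on (value of joint wheel between 2.4 and 4.4 rad and contact force between any of the fingers, the arm and handle above 0.2 N).
3. in the last part of the turn the robot pushes the handle on (value of joint wheel between 4.4 and 6.2 rad and contact force between any of the fingers, the arm and handle above 0.2 N).
At the end, for the whole second after the job is handed in: The wheel rests one full turn clockwise from its start, within 0.25 rad (14 degrees, 17 mm at the handle) either way, the terminal block is pressed home (at least 3 of its 4 mm), and the spare things lie within 20 mm of where they lay (value of joint wheel between 6.0332 and 6.5332 rad and velocity of joint wheel between -0.05 and 0.05 rad/s and value of joint terminal above 0.003 m and distance of each of block_a, block_b, spare_board, solder_spool, flux_bottle, screwdriver from where it was at the start of the episode below 0.02 m); the robot touches nothing.
It fails at once if the wheel is run more than about 30 degrees past one turn (the block is crushed) (value of joint wheel above 6.7832 rad).
It fails at once if the wheel is turned backwards by more than about 30 degrees from its start (value of joint wheel below -0.5 rad).
It fails at once if the handle is gripped or shoved hard (over 25 N) (contact force between the fingers and handle above 25 N).
It fails at once if a spare thing is lifted, carried or pushed more than 20 mm away (distance of any of block_a, block_b, spare_board, solder_spool, flux_bottle, screwdriver from where it was at the start of the episode above 0.02 m).
It also fails if it takes over 72 s, if anything falls off the work surface, if the arm or the gripper's body presses on something with over 40 N, if the wrist force passes 120 N, or if a joint passes its speed limit or range.

## Working session

There is one attempt and no reset: what is moved stays moved. The work goes in short steps, Python scripts to look and compute and a shell command to move; the robot and the scene stay as the last step left them, time stands still between calls to the robot, and variables do not carry over. Pictures are saved under pics/ and viewed, at most 10 in all, crops included, and the job is handed in when it is done.

```bash
mkdir -p pics; ls; python3 - <<'E'
from station import arm, imaging
import cv2,numpy as np
for n in("scene","top"):
    p,d=imaging.capture(n); cv2.imwrite(f"pics/{n}0.png",p[:,:,::-1]); np.save(f"pics/{n}0.npy",d)
    c=imaging.camera_params(n); print(n,c)
s=arm.observe(); print({k:np.round(v,3) for k,v in s.items()})
E
```

```text
pics
scene {'fx': 542.0776262646534, 'fy': 542.0776262646534, 'cx': 321.1566228706554, 'cy': 242.46714747325836, 'extrinsics': array([[-0.5696896 ,  0.63251708, -0.52476272,  1.15557678],
       [ 0.82183248,  0.44364722, -0.35744721,  0.4686957 ],
       [ 0.00671806, -0.63490101, -0.77256429,  1.01323613],
       [ 0.        ,  0.        ,  0.        ,  1.        ]])}
top {'fx': 467.7107795250328, 'fy': 467.7107795250328, 'cx': 313.30674117940254, 'cy': 243.28750011123677, 'extrinsics': array([[-0.01452666, -0.99817515,  0.0586119 ,  0.52759567],
       [-0.99944341,  0.01273461, -0.03083335,  0.07467501],
       [ 0.03003068, -0.05902718, -0.99780457,  0.98731825],
       [ 0.        ,  0.        ,  0.        ,  1.        ]])}
{'time_s': np.float64(0.1), 'qpos': array([-1.29 ,  0.707, -0.028,  1.485,  0.022,  0.951, -0.075]), 'qd': array([ 0.   , -0.002,  0.   ,  0.   ,  0.001,  0.001,  0.   ]), 'joint_torque': array([ 2.0000e-03, -8.8430e+01,  1.2360e+00, -2.3645e+01,  1.7000e-02,
        5.0000e-03, -0.0000e+00]), 'ee_pos': array([0.182, 0.545, 0.404]), 'tcp_rot': array([-0.   ,  0.161,  0.987, -0.   ]), 'contact_force': array([0.281, 0.653, 0.975]), 'ft_torque': array([ 0.014,  0.03 , -0.036]), 'grasp_force': np.float64(0.0), 'width': np.float64(0.085)}
```

View pics/top0.png

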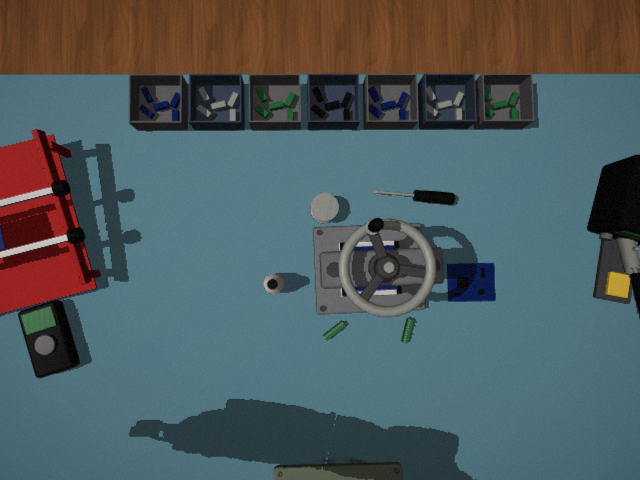

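View pics/scene0.png

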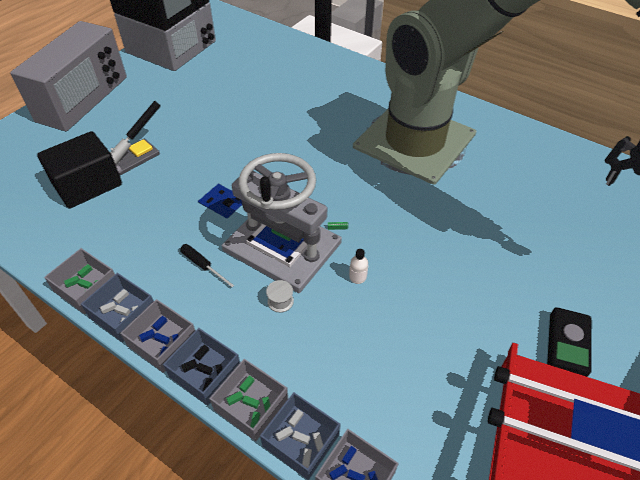

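The top view shows the wheel centred near (388,268) with its black handle near (376,226). The arm is clear of the view. Next I measure both points.

```bash
cat > m.py <<'E'
import numpy as np, cv2
from station import arm, imaging
def pts(n,p,d):
    c=imaging.camera_params(n); v,u=np.mgrid[:480,:640]
    P=np.stack([(u-c["cx"])/c["fx"]*d,(v-c["cy"])/c["fy"]*d,d],-1)
    E=c["extrinsics"]; return P@E[:3,:3].T+E[:3,3]
def circ(q):
    A=np.c_[2*q,np.ones(len(q))]; s=np.linalg.lstsq(A,(q**2).sum(1),rcond=None)[0]
    return s[:2],np.sqrt(s[2]+s[0]**2+s[1]**2)
def measure(C0=None):
    p,d=imaging.capture("top"); W=pts("top",p,d); x,y,z=W[...,0],W[...,1],W[...,2]
    box=(abs(x-.5)<.2)&(abs(y+.08)<.2)&(d>0)
    top=box&(z>.285)&(z<.30)&(p.max(-1)<70); H=W[top]
    print("handle top",len(H),np.round(H.mean(0),4), np.round((H.min(0)+H.max(0))/2,4))
    return p,d,W,box,H
E
python3 - <<'E'
from m import *
p,d,W,box,H=measure()
z=W[...,2]; r=box&(z>.215)&(z<.24)
q=W[r]; m=q[:,:2].mean(0)
for i in range(5):
    rr=np.hypot(*(q[:,:2]-m).T); k=(rr>.055)&(rr<.09)
    m,R=circ(q[k][:,:2])
print("centre",m,R,k.sum(), q[k][:,2].max())
rr=np.hypot(*(q[:,:2]-m).T);print("rim r",np.percentile(rr[k],[1,99]))
h=H.mean(0)[:2]-m; print("h rel",h,np.hypot(*h),np.degrees(np.arctan2(h[1],h[0])))
v=np.unique(np.round(z[box&(p.max(-1)<60)],2),return_counts=True);print(v)
E
```

```text
handle top 122 [ 0.5964 -0.0437  0.2918] [ 0.5967 -0.0443  0.2912]
centre [ 0.53147281 -0.0683033 ] 0.07104775425041411 3009 0.23816303826576302
rim r [0.05648445 0.08053823]
h rel [0.06495138 0.02462618] 0.06946315728734963 20.76411794731897
(array([0.  , 0.01, 0.02, 0.03, 0.04, 0.05, 0.08, 0.09, 0.1 , 0.14, 0.16,
       0.17, 0.18, 0.19, 0.2 , 0.21, 0.22, 0.23, 0.24, 0.25, 0.26, 0.27,
       0.28, 0.29, 0.3 ]), array([278, 359, 349, 398,  63,  81,   2,   7,   3,   1,   2,  17, 922,
       136,  51,  15, 307, 440,   8,   5,   9,  14,  24, 110,  12]))
```

```bash
python3 -m jog '[[[-0.0366,-0.0259,-0.003],[0,0,0],0.15],[[-0.0366,-0.0259,-0.003],[0,0,0],0.15],[[-0.0366,-0.0259,-0.003],[0,0,0],0.15],[[-0.0366,-0.0259,-0.003],[0,0,0],0.15],[[-0.0366,-0.0259,-0.003],[0,0,0],0.15]]' 20; python3 -m jog '[[[-0.0366,-0.0259,-0.003],[0,0,0],0.15],[[-0.0366,-0.0259,-0.003],[0,0,0],0.15],[[-0.0366,-0.0259,-0.003],[0,0,0],0.15],[[-0.0366,-0.0259,-0.003],[0,0,0],0.15],[[-0.0366,-0.0259,-0.003],[0,0,0],0.15]]'; python3 -m jog '[[[0,0,0],[0,0,0.147],0.15],[[0,0,0],[0,0,0.147],0.15],[[0,0,0],[0,0,0.147],0.15],[[0,0,0],[0,0,0.147],0.15],[[0,0,0],[0,0,0.147],0.15]]'
cat > g.py <<'E'
# usage: python3 g.py ang side back z : pose behind a handle at ang deg; prints state and tool-frame move to it
import sys,numpy as np
from scipy.spatial.transform import Rotation as Ro
from station import arm
C=np.array([.5315,-.0683])
s=arm.observe(); w,x,y,z=s["tcp_rot"]; R=Ro.from_quat([x,y,z,w]).as_matrix(); p=np.array(s["ee_pos"])
ang,side,back,zz=map(float,sys.argv[1:5]); a=np.radians(ang)
t=np.array([np.sin(a),-np.cos(a)]); T=np.r_[C+.07*np.array([np.cos(a),np.sin(a)])-back*t,zz]
X=np.r_[side*t,0]; Rt=np.c_[X,np.cross([0,0,-1],X),[0,0,-1]]
yaw=np.degrees(np.arctan2(R[1,0],R[0,0])); pol=p[:2]-C
print("t %.2f"%s["time_s"],"p",p.round(4),"yaw %.1f"%yaw,"q7 %.2f"%s["qpos"][6],"w %.4f"%s["width"],"F",np.round(s["contact_force"],1),"r %.4f polar %.1f"%(np.hypot(*pol),np.degrees(np.arctan2(pol[1],pol[0]))))
print("shift now",(R.T@(T-p)).round(4),"turn",Ro.from_matrix(R.T@Rt).as_rotvec().round(3),"shift in target axes",(Rt.T@(T-p)).round(4))
E
python3 g.py 20.8 -1 0.05 0.419
```

```text
time_s: 0.65
ee_pos: [0.3156, 0.3628, 0.4198]
tcp_rot: [0.0, 0.161, 0.987, -0.0]
contact_force: [1.2, 0.9, -0.6]
width: 0.0134
grasp_force: 0.0
time_s: 1.15
ee_pos: [0.4481, 0.1819, 0.4348]
tcp_rot: [-0.0, 0.161, 0.987, -0.0]
contact_force: [0.7, 0.2, -0.1]
width: 0.0132
grasp_force: 0.0
time_s: 1.65
ee_pos: [0.4473, 0.1835, 0.4346]
tcp_rot: [-0.0, 0.507, 0.862, -0.0]
contact_force: [-0.1, 0.5, -0.3]
width: 0.0126
grasp_force: 0.0
t 1.65 p [0.4473 0.1835 0.4346] yaw 119.0 q7 0.15 w 0.0126 F [-0.1  0.5 -0.3] r 0.2655 polar 108.5
shift now [-0.2216  0.0278  0.0156] turn [-0.     0.     0.144] shift in target axes [-0.2153  0.0593  0.0156]
```

```bash
python3 -m jog '[[[-0.044,0.0056,0.003],[0,0,0],0.15],[[-0.044,0.0056,0.003],[0,0,0],0.15],[[-0.044,0.0056,0.003],[0,0,0],0.15],[[-0.044,0.0056,0.003],[0,0,0],0.15],[[-0.044,0.0056,0.003],[0,0,0.144],0.15]]' | head -1; python3 -m jog '[[[0,0,0],[0,0,0],0.15],[[0,0,0],[0,0,0],0.15],[[0,0,0],[0,0,0],0.15],[[0,0,0],[0,0,0],0.15],[[0,0,0],[0,0,0],0.15]]'|head -1
python3 g.py 20.8 -1 0.022 0.419
python3 - <<'E'
from m import *
p,d,W,b,H=measure(); cv2.imwrite("pics/top1.png",cv2.resize(p[150:350,290:490,::-1],(600,600)))
E
```

```text
time_s: 2.15
time_s: 2.65
t 2.65 p [0.5795 0.0063 0.42  ] yaw 111.2 q7 0.41 w 0.0129 F [-0.9  0.3 -0.3] r 0.0887 polar 57.3
shift now [-0.0307 -0.0016  0.0009] turn [ 0.    -0.     0.007] shift in target axes [-0.0307 -0.0014  0.001 ]m.py:14: RuntimeWarning: Mean of empty slice.
  print("handle top",len(H),np.round(H.mean(0),4), np.round((H.min(0)+H.max(0))/2,4))
  ret = um.true_divide(
Traceback (most recent call last):
  File "m.py", line 14, in measure
    print("handle top",len(H),np.round(H.mean(0),4), np.round((H.min(0)+H.max(0))/2,4))
                                                               ~~~~~^^^
ValueError: zero-size array to reduction operation minimum which has no identity
```

```bash
python3 -m jog '[[[-0.01,-0.0015,0.001],[0,0,0],0.15],[[-0.008,0,0],[0,0,0],0.15],[[-0.004,0,0],[0,0,0],0.15],[[-0.003,0,0],[0,0,0],0.15],[[-0.001,0,0],[0,0,0],0.15]]'; python3 g.py 20.8 -1 0.022 0.419;python3 -m jog '[[[-0.001,0,0],[0,0,0],0.15],[[-0.001,0,0],[0,0,0],0.15],[[-0.001,0,0],[0,0,0],0.15],[[-0.001,0,0],[0,0,0],0.15],[[-0.001,0,0],[0,0,0],0.15]]';python3 g.py 20.8 -1 0.022 0.419
```

```text
time_s: 3.2
ee_pos: [0.5877, -0.0196, 0.4187]
tcp_rot: [-0.0, 0.566, 0.825, -0.0]
contact_force: [-0.6, -0.2, -1.1]
width: 0.0128
grasp_force: 0.0
t 3.20 p [ 0.5877 -0.0196  0.4187] yaw 111.1 q7 0.45 w 0.0128 F [-0.6 -0.2 -1.1] r 0.0744 polar 40.9
shift now [-0.0036  0.0001 -0.0003] turn [-0.     0.     0.006] shift in target axes [-0.0036  0.0001 -0.0003]
time_s: 3.7
ee_pos: [0.5895, -0.0239, 0.4187]
tcp_rot: [-0.0, 0.565, 0.825, -0.0]
contact_force: [0.6, -0.3, 0.7]
width: 0.0127
grasp_force: 0.0
t 3.70 p [ 0.5895 -0.0239  0.4187] yaw 111.1 q7 0.45 w 0.0127 F [ 0.6 -0.3  0.7] r 0.0731 polar 37.5
shift now [ 0.001   0.     -0.0003] turn [-0.     0.     0.006] shift in target axes [ 0.001  -0.     -0.0003]
```

```bash
python3 -m jog '[[[-0.002,0,0],[0,0,0],0.15],[[-0.0071,0.0016,0],[0,0,0.1],0.15],[[-0.0071,0.0016,0],[0,0,0.1],0.15],[[-0.0071,0.0016,0],[0,0,0.1],0.15],[[-0.0071,0.0016,0],[0,0,0.1],0.15]]'; python3 g.py -2 -1 0.019 0.419
python3 - <<'E'
from m import *
p,d=imaging.capture("scene"); cv2.imwrite("pics/s1.png",cv2.resize(p[60:260,160:380,::-1],(660,600),interpolation=cv2.INTER_CUBIC))
E
```

```text
time_s: 4.2
ee_pos: [0.6028, -0.0517, 0.4187]
tcp_rot: [-0.0, 0.719, 0.695, 0.0]
contact_force: [0.8, 3.2, 0.4]
width: 0.0132
grasp_force: 1.6
t 4.20 p [ 0.6028 -0.0517  0.4187] yaw 88.0 q7 0.17 w 0.0132 F [0.8 3.2 0.4] r 0.0732 polar 13.1
shift now [-0.0001 -0.0007 -0.0003] turn [ 0.    -0.001  0.   ] shift in target axes [-0.0001 -0.0007 -0.0003]
```

View pics/s1.png

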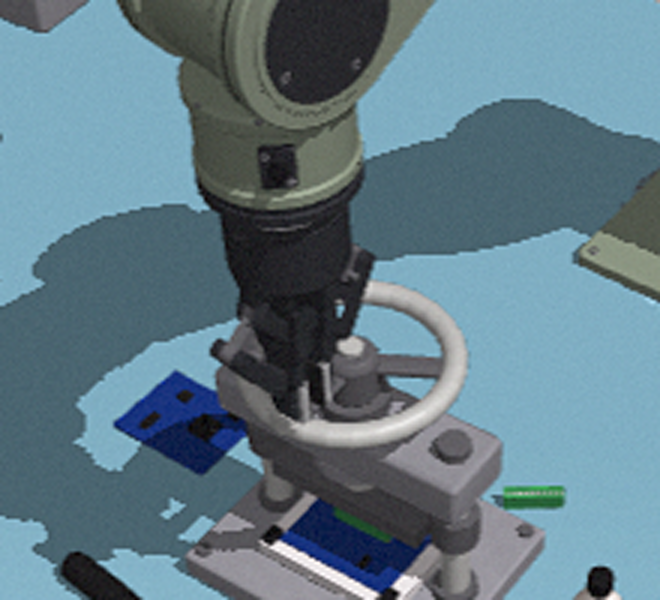

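The hand is at the rim near (310,390), with its fingers hiding the handle. The force of 3 N along +y shows it is pushing, so I continue round.

```bash
python3 -m jog '[[[-0.0071,0.0014,0],[0,0,0.1],0.15],[[-0.0071,0.0014,0],[0,0,0.1],0.15],[[-0.0071,0.0016,0],[0,0,0.1],0.15],[[-0.0071,0.0016,0],[0,0,0.1],0.15],[[-0.0071,0.0016,0],[0,0,0.1],0.15]]'; python3 g.py -30.7 -1 0.019 0.419
python3 -m jog '[[[-0.0071,0.0016,0],[0,0,0.1],0.15],[[-0.0071,0.0016,0],[0,0,0.1],0.15],[[-0.0071,0.0016,0],[0,0,0.1],0.15],[[-0.0071,0.0016,0],[0,0,0.1],0.15],[[-0.0071,0.0016,0],[0,0,0.1],0.15]]'; python3 g.py -59.4 -1 0.019 0.419
```

```text
time_s: 4.75
ee_pos: [0.602, -0.0878, 0.4188]
tcp_rot: [0.0, 0.868, 0.496, 0.0]
contact_force: [3.4, 2.5, -0.9]
width: 0.0128
grasp_force: 1.9
t 4.75 p [ 0.602  -0.0878  0.4188] yaw 59.5 q7 -0.18 w 0.0128 F [ 3.4  2.5 -0.9] r 0.0732 polar -15.5
shift now [-0.0002 -0.0006 -0.0002] turn [ 0.001 -0.001  0.003] shift in target axes [-0.0002 -0.0006 -0.0002]
time_s: 5.25
ee_pos: [0.5843, -0.1194, 0.4188]
tcp_rot: [0.0, 0.964, 0.266, 0.0]
contact_force: [3.0, 0.3, 0.2]
width: 0.0128
grasp_force: 1.7
t 5.25 p [ 0.5843 -0.1194  0.4188] yaw 30.8 q7 -0.52 w 0.0128 F [3.  0.3 0.2] r 0.0735 polar -44.1
shift now [-0.0004 -0.0009 -0.0002] turn [ 0.001 -0.001  0.004] shift in target axes [-0.0004 -0.0009 -0.0002]
```

```bash
python3 -m jog '[[[-0.0072,0.0013,0],[0,0,0.1],0.15],[[-0.0072,0.0014,0],[0,0,0.1],0.15],[[-0.0071,0.0016,0],[0,0,0.1],0.15],[[-0.0071,0.0016,0],[0,0,0.1],0.15],[[-0.0071,0.0016,0],[0,0,0.1],0.15]]'|sed -n 4p; python3 g.py -88 -1 0.019 0.419
python3 -m jog '[[[-0.0071,0.0015,0],[0,0,0.1],0.15],[[-0.0071,0.0015,0],[0,0,0.1],0.15],[[-0.0071,0.0016,0],[0,0,0.1],0.15],[[-0.0071,0.0016,0],[0,0,0.1],0.15],[[-0.0071,0.0016,0],[0,0,0.1],0.15]]'|sed -n 4p; python3 g.py -116.7 -1 0.019 0.419
```

```text
contact_force: [3.3, -1.8, -1.7]
t 5.75 p [ 0.5532 -0.1384  0.4187] yaw 2.2 q7 -0.87 w 0.0131 F [ 3.3 -1.8 -1.7] r 0.0734 polar -72.8
shift now [-0.0003 -0.0008 -0.0003] turn [ 0.001 -0.001  0.003] shift in target axes [-0.0003 -0.0008 -0.0003]
contact_force: [1.5, -2.5, -2.2]
t 6.25 p [ 0.5171 -0.1404  0.4188] yaw -26.5 q7 -1.21 w 0.0131 F [ 1.5 -2.5 -2.2] r 0.0735 polar -101.3
shift now [-0.0005 -0.0009 -0.0002] turn [ 0.001 -0.001  0.004] shift in target axes [-0.0005 -0.0009 -0.0002]
```

```bash
python3 -m jog '[[[-0.0072,0.0013,0],[0,0,0.1],0.15],[[-0.0072,0.0014,0],[0,0,0.1],0.15],[[-0.0071,0.0016,0],[0,0,0.1],0.15],[[-0.0071,0.0016,0],[0,0,0.1],0.15],[[-0.0071,0.0016,0],[0,0,0.1],0.15]]'|sed -n 4p; python3 g.py -145.3 -1 0.019 0.419
python3 -m jog '[[[-0.0072,0.0014,0],[0,0,0.1],0.15],[[-0.0072,0.0015,0],[0,0,0.1],0.15],[[-0.0071,0.0016,0],[0,0,0.1],0.15],[[-0.0071,0.0016,0],[0,0,0.1],0.15],[[-0.0071,0.0016,0],[0,0,0.1],0.15]]'|sed -n 4p; python3 g.py -174 -1 0.019 0.419
```

```text
contact_force: [2.9, -1.6, -1.6]
t 6.75 p [ 0.4846 -0.1244  0.4188] yaw -55.1 q7 -1.58 w 0.0131 F [ 2.9 -1.6 -1.6] r 0.0731 polar -129.9
shift now [-0.0004 -0.0005 -0.0002] turn [ 0.    -0.001  0.003] shift in target axes [-0.0004 -0.0005 -0.0002]
contact_force: [3.1, -2.7, -0.8]
t 7.25 p [ 0.4637 -0.0949  0.4188] yaw -83.8 q7 -1.98 w 0.0125 F [ 3.1 -2.7 -0.8] r 0.0728 polar -158.6
shift now [-0.0003 -0.0002 -0.0002] turn [-0.001 -0.001  0.004] shift in target axes [-0.0003 -0.0002 -0.0002]
```

```bash
python3 -m jog '[[[-0.0071,0.0016,0],[0,0,0.1],0.15],[[-0.0071,0.0016,0],[0,0,0.1],0.15],[[-0.0071,0.0016,0],[0,0,0.1],0.15],[[-0.0071,0.0016,0],[0,0,0.1],0.15],[[-0.0071,0.0016,0],[0,0,0.1],0.15]]'|sed -n 4p; python3 g.py -202.6 -1 0.019 0.419
python3 -m jog '[[[0.015,0,0],[0,0,0],0.15],[[0.03,0,0],[0,0,0],0.15],[[0.03,0,0],[0,0,0],0.15],[[0,0,-0.045],[0,0,0],0.15],[[0,0,-0.045],[0,0,0],0.15]]'|sed -n 4p; python3 g.py -202.6 1 0.06 0.51
```

```text
contact_force: [1.3, -4.0, -1.0]
t 7.75 p [ 0.4589 -0.0592  0.4188] yaw -112.4 q7 -2.43 w 0.0128 F [ 1.3 -4.  -1. ] r 0.0732 polar 172.8
shift now [-0.0005 -0.0005 -0.0002] turn [-0.    -0.001  0.003] shift in target axes [-0.0005 -0.0005 -0.0002]
contact_force: [0.7, 0.6, 0.1]
t 8.25 p [ 0.4299 -0.1293  0.5099] yaw -112.3 q7 -2.42 w 0.0126 F [0.7 0.6 0.1] r 0.1185 polar -149.0
shift now [-0.0353 -0.0005 -0.0002] turn [ 2.000e-03  3.000e-03 -3.137e+00] shift in target axes [ 0.0353  0.0004 -0.0001]
```

```bash
python3 - <<'E'
from m import *
p,d=imaging.capture("scene"); q,e=imaging.capture("top")
a=cv2.resize(p[60:260,180:380,::-1],(400,400),interpolation=cv2.INTER_CUBIC)
b=cv2.resize(q[170:370,290:490,::-1],(400,400),interpolation=cv2.INTER_CUBIC)
cv2.imwrite("pics/s2.png",np.hstack([a,b]))
E
```

```text
(no output)
```

View pics/s2.png

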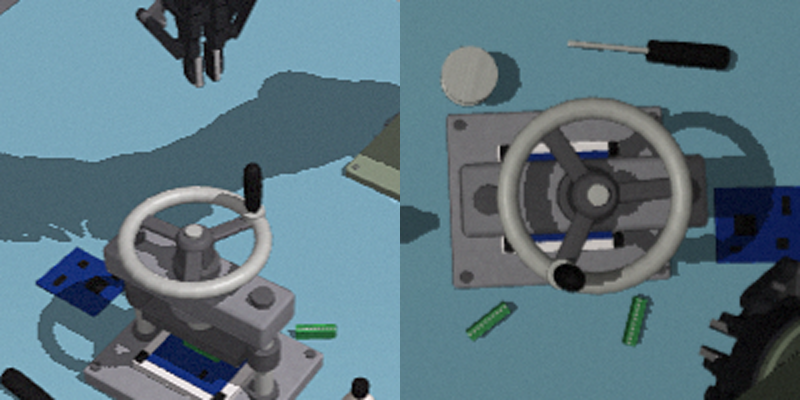

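Both views now show the handle clearly: (253,188) in the left panel and (568,277) in the right, just past half-way on the robot's side. I measure its angle and wind the wrist back.

```bash
cat >> m.py <<'E'
C=np.array([.5315,-.0683])
def ang():
    H=measure()[4]; h=H.mean(0)[:2]-C; a=np.degrees(np.arctan2(h[1],h[0])); print("angle %.1f r %.4f turned %.1f"%(a,np.hypot(*h),(20.8-a)%360))
E
python3 -c "from m import *; ang()"
for i in 1 2 3 4; do python3 -m jog '[[[0,0,0],[0,0,-0.148],0.15],[[0,0,0],[0,0,-0.148],0.15],[[0,0,0],[0,0,-0.148],0.15],[[0,0,0],[0,0,-0.148],0.15],[[0,0,0],[0,0,-0.148],0.15]]'|head -1; done; python3 g.py -202.6 1 0.04 0.51
```

```text
handle top 122 [ 0.4689 -0.0389  0.2919] [ 0.4685 -0.0393  0.2913]
angle 154.9 r 0.0692 turned 225.9
time_s: 8.9
time_s: 9.4
time_s: 9.9
time_s: 10.4
t 10.40 p [ 0.4304 -0.1283  0.508 ] yaw 57.8 q7 -0.10 w 0.0123 F [ 0.7 -0.   0.5] r 0.1175 polar -149.3
shift now [ 0.0535 -0.0088 -0.002 ] turn [-0.001  0.    -0.168] shift in target axes [ 0.0542  0.0003 -0.002 ]
```

```bash
python3 -m jog '[[[0,0,0],[0,0,-0.127],0.15],[[0,0,0.045],[0,0,0],0.15],[[0,0,0.045],[0,0,0],0.15],[[0,0,0],[0,0,0],0.15],[[0,0,0],[0,0,0],0.15]]'|head -1;  python3 g.py -205.1 1 0.024 0.419
```

```text
time_s: 10.9
t 10.90 p [ 0.4306 -0.1286  0.4193] yaw 64.6 q7 0.07 w 0.0129 F [ 1. -0.  1.] r 0.1176 polar -149.1
shift now [ 0.0734 -0.0046  0.0003] turn [-0.001  0.    -0.005] shift in target axes [ 0.0734 -0.0042  0.0003]
```

```bash
python3 -m jog '[[[0.025,-0.0046,0],[0,0,-0.005],0.15],[[0.025,0,0],[0,0,0],0.15],[[0.015,0,0],[0,0,0],0.15],[[0.008,0,0],[0,0,0],0.15],[[0.0,0,0],[0,0,0],0.15]]'|sed -n 4p;  python3 g.py -205.1 1 0.022 0.419
python3 -m jog '[[[0.001,0,0],[0,0,0],0.15],[[0.001,0,0],[0,0,0],0.15],[[0.0071,-0.0018,0],[0,0,0.1],0.15],[[0.0071,-0.0018,0],[0,0,0.1],0.15],[[0.0071,-0.0018,0],[0,0,0.1],0.15]]'|sed -n 4p;  python3 g.py -222.3 1 0.022 0.419
```

```text
contact_force: [-0.6, -0.4, -0.6]
t 11.40 p [ 0.4577 -0.0601  0.4199] yaw 64.9 q7 -0.08 w 0.0127 F [-0.6 -0.4 -0.6] r 0.0742 polar 173.6
shift now [0.0018 0.0003 0.0009] turn [ 0.001 -0.001  0.001] shift in target axes [0.0018 0.0003 0.0009]
contact_force: [-0.2, -3.1, 1.7]
t 11.90 p [ 0.4644 -0.0386  0.4191] yaw 47.3 q7 -0.35 w 0.0127 F [-0.2 -3.1  1.7] r 0.0734 polar 156.1
shift now [ 0.0011 -0.0004  0.0001] turn [ 0.001  0.    -0.006] shift in target axes [ 0.0011 -0.0004  0.0001]
```

```bash
python3 -m jog '[[[0.0075,-0.0018,0],[0,0,0.1],0.15],[[0.0075,-0.0019,0],[0,0,0.1],0.15],[[0.0071,-0.0018,0],[0,0,0.1],0.15],[[0.0071,-0.0018,0],[0,0,0.1],0.15],[[0.0071,-0.0018,0],[0,0,0.1],0.15]]'|sed -n 4p;  python3 g.py -250.9 1 0.022 0.419
python3 -m jog '[[[0.0071,-0.0018,0],[0,0,0.1],0.15],[[0.0071,-0.0018,0],[0,0,0.1],0.15],[[0.0071,-0.0018,0],[0,0,0.1],0.15],[[0.0071,-0.0018,0],[0,0,0.1],0.15],[[0.0071,-0.0018,0],[0,0,0.1],0.15]]'|sed -n 4p;  python3 g.py -279.6 1 0.022 0.419
```

```text
contact_force: [-2.0, -3.0, 3.0]
t 12.40 p [ 0.4881 -0.0099  0.419 ] yaw 18.7 q7 -0.78 w 0.0129 F [-2. -3.  3.] r 0.0728 polar 126.6
shift now [-0.0001 -0.0006  0.    ] turn [ 0.     0.    -0.007] shift in target axes [-0.0001 -0.0006  0.    ]
contact_force: [-4.2, -1.1, 2.2]
t 12.90 p [0.5218 0.0036 0.4189] yaw -9.9 q7 -1.21 w 0.0127 F [-4.2 -1.1  2.2] r 0.0725 polar 97.7
shift now [-0.0004 -0.0007 -0.0001] turn [ 0.     0.001 -0.006] shift in target axes [-0.0004 -0.0008 -0.0001]
```

```bash
python3 -m jog '[[[0.0070,-0.0022,0],[0,0,0.1],0.15],[[0.0070,-0.0020,0],[0,0,0.1],0.15],[[0.0071,-0.0018,0],[0,0,0.1],0.15],[[0.0071,-0.0018,0],[0,0,0.1],0.15],[[0.0071,-0.0018,0],[0,0,0.1],0.15]]'|sed -n 4p;  python3 g.py -308.2 1 0.022 0.419
python3 -m jog '[[[0.0071,-0.0018,0],[0,0,0.1],0.15],[[0.0071,-0.0018,0],[0,0,0.1],0.15],[[0.0071,-0.0018,0],[0,0,0.1],0.15],[[0,0,0],[0,0,0],0.15],[[0,0,0],[0,0,0],0.15]]'|sed -n 4p;  python3 g.py -325.4 1 0.022 0.419
python3 -c "from m import *; ang()
p,d=imaging.capture('scene'); cv2.imwrite('pics/s3.png',p[60:260,180:380,::-1])"
```

```text
contact_force: [-4.2, 0.2, 3.0]
t 13.40 p [ 5.578e-01 -1.000e-04  4.189e-01] yaw -38.6 q7 -1.64 w 0.0128 F [-4.2  0.2  3. ] r 0.0731 polar 69.0
shift now [-0.0004 -0.0001 -0.0001] turn [ 0.     0.001 -0.006] shift in target axes [-0.0004 -0.0001 -0.0001]
contact_force: [0.2, -0.1, -0.6]
t 13.90 p [ 0.5766 -0.0107  0.4187] yaw -55.3 q7 -1.89 w 0.0128 F [ 0.2 -0.1 -0.6] r 0.0732 polar 52.0
shift now [-0.0002 -0.0002 -0.0003] turn [ 0.    -0.     0.001] shift in target axes [-0.0002 -0.0002 -0.0003]m.py:14: RuntimeWarning: Mean of empty slice.
  print("handle top",len(H),np.round(H.mean(0),4), np.round((H.min(0)+H.max(0))/2,4))
  ret = um.true_divide(
Traceback (most recent call last):
  File "m.py", line 18, in ang
    H=measure()[4]; h=H.mean(0)[:2]-C; a=np.degrees(np.arctan2(h[1],h[0])); print("angle %.1f r %.4f turned %.1f"%(a,np.hypot(*h),(20.8-a)%360))
      ~~~~~~~^^
  File "m.py", line 14, in measure
    print("handle top",len(H),np.round(H.mean(0),4), np.round((H.min(0)+H.max(0))/2,4))
                                                               ~~~~~^^^
ValueError: zero-size array to reduction operation minimum which has no identity
```

```bash
python3 -m jog '[[[0.0057,-0.0015,0],[0,0,0.08],0.15],[[0.0057,-0.0015,0],[0,0,0.08],0.15],[[0.0057,-0.0015,0],[0,0,0.08],0.15],[[0,0,0],[0,0,0],0.15],[[0,0,0],[0,0,0],0.15]]'|sed -n 4p;  python3 g.py -339.2 1 0.022 0.419
python3 -m jog '[[[-0.015,0,0],[0,0,0],0.15],[[-0.03,0,0],[0,0,0],0.15],[[-0.04,0,0],[0,0,0],0.15],[[-0.03,0,-0.03],[0,0,0],0.15],[[0,0,-0.05],[0,0,0],0.15]]'|sed -n 4p
python3 -m jog '[[[-0.04,0,-0.01],[0,0,0],0.15],[[-0.04,0,-0.01],[0,0,0],0.15],[[-0.04,0,0],[0,0,0],0.15],[[-0.04,0,0],[0,0,0],0.15],[[-0.04,0,0],[0,0,0],0.15]]'|sed -n 2p
python3 - <<'E'
from m import *
p,d=imaging.capture("scene"); q,e=imaging.capture("top")
a=cv2.resize(p[60:260,180:380,::-1],(400,400),interpolation=cv2.INTER_CUBIC)
b=cv2.resize(q[170:370,290:490,::-1],(400,400),interpolation=cv2.INTER_CUBIC)
cv2.imwrite("pics/s4.png",np.hstack([a,b])); ang()
E
```

```text
contact_force: [-0.0, -0.4, 0.3]
t 14.45 p [ 0.589  -0.0228  0.4188] yaw -69.0 q7 -2.09 w 0.0128 F [-0.  -0.4  0.3] r 0.0733 polar 38.4
shift now [ 0.0001 -0.0001 -0.0002] turn [-0.    -0.     0.003] shift in target axes [ 0.0001 -0.0001 -0.0002]
contact_force: [1.3, -0.5, 1.4]
ee_pos: [0.4763, 0.2732, 0.5189]
handle top 119 [ 0.5943 -0.0392  0.292 ] [ 0.5942 -0.0395  0.291 ]
angle 24.9 r 0.0692 turned 355.9
```

View pics/s4.png

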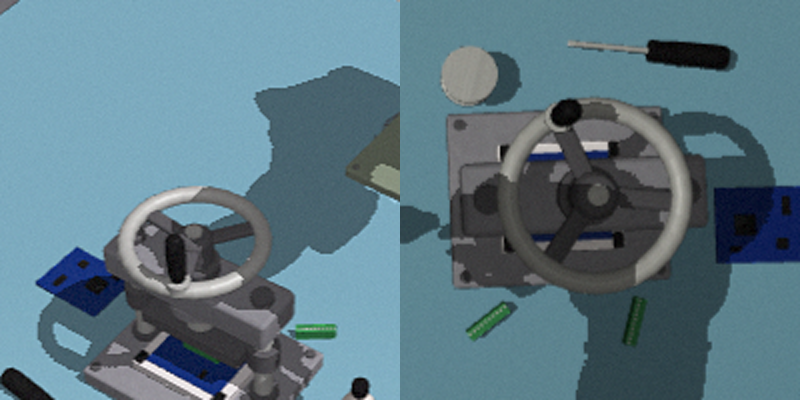

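The handle is back at (566,112) in the right panel and has turned 355.9°. That is 4° short of a full turn, inside the 14° tolerance. The hand is clear of the press, and the spare things in view are where they were.

```bash
python3 -m jog '[[[0,0,0],[0,0,0],0.15],[[0,0,0],[0,0,0],0.15],[[0,0,0],[0,0,0],0.15],[[0,0,0],[0,0,0],0.15],[[0,0,0],[0,0,0],0.15]]'|head -1; python3 -c "from station import arm; print(arm.hand_in())"
```

```text
time_s: 16.1
the job is handed in; nothing more can be done
None
```

I pushed the wheel clockwise through one turn (356° measured, so 4° short but inside the 14° tolerance) and handed the job in at 16.1 s with the hand clear; the terminal block should be about 3.9 mm in, worked out from the wheel angle rather than measured.

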